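Stow the damp sextant and set its drawer dryer

TASK

The sextant has come in damp from the deck: first push its open drawer fully home, flush with the cabinet, keeping the sextant upright in its stand. Then, on the control box beside the cabinet, turn the dryer's selector until its pointer rests in the click position at the three-dot mark. Leave the stopwatch, the compass, the parallel rule and the dividers where they lie.

Things in the scene. Friction and masses are not known exactly. Their poses are not given: they have to be found in the camera images.
- cabinet: Fixed lacquered cherry cabinet, 280 deep (x) x 260 wide (y) x 200 mm high, with one drawer. Origin at table height under the middle of its front face; its own -x points out of the front, towards the robot. It may stand left or right of the control box, turned up to about 0.15 rad.
- drawer (a joint): How far the drawer has been pushed in from where it stands open, in m, along the cabinet's +x: 0 = standing 100 mm open, 0.100 = fully home, flush with the cabinet (hard stop). It stays where it is left and needs about 3 N to slide.
- drawer_face (a point): Point on the outer face of the drawer front, in the middle of its width, 155 mm above the table; moves with the drawer. The front is 232 mm wide, from 15 to 183 mm above the table. A brass knob, 32 mm across, sticks out 36 mm from the face with its axis 85 mm above the table, so 70 mm below this point.
- sextant: Loose brass sextant, about 130 wide x 160 mm tall with bars 10 mm thick, standing upright in the slot of a walnut stand fixed in the drawer (slot 40 mm deep), just behind the drawer front. Two smoked glass shades, fixed, stand beside it. Origin under its foot; its z points up when upright.
- dryer: Fixed grey metal control box with an aluminium top, 220 x 220 x 60 mm high. Origin at table height under its centre. Four marks of one to four black dots fan out over its own +x half; in its frame the pointer's direction is 1.125 rad minus the selector angle, anticlockwise from +x.
- hub (a point): The selector's turning axis, at the level of the box top (60 mm above the table). The axis is vertical.
- selector (a joint): Selector angle in rad, growing clockwise seen from above. Click positions (detents): one dot at 0, two dots at 0.75, three dots at 1.5, four dots at 2.25; end stops at -0.12 and 2.37. A sideways push of 2 to 6 N near the tip carries it over a detent; let go, it settles into the nearest. It starts at or between the one-dot and two-dot marks.
- pointer_tip (a point): Tip of the selector's pointer, a black one-armed bar handle: bar 18 mm wide reaching from the hub to 78 mm out, top 35 mm above the box top, with a round boss of 48 mm diameter at the hub and a white line along its top. The point lies 78 mm from the axis, 19 mm above the box top.
- mark3 (a point): Middle of the three-dot mark on the box top, 100 mm from the selector's axis.
- stopwatch: Loose chrome stopwatch, 60 mm across, 18 mm high, lying on the table on the robot's side of the control box. Origin under its centre. Leave it.
- compass: Loose copper-cased pocket compass, 72 mm across, 22 mm high, lying on the cabinet's top. Origin under its centre. Leave it.
- parallel_rule: Loose wooden parallel rule, 200 x 62 x 11 mm, on the right of the table. Leave it.
- dividers: Loose brass dividers, 160 x 70 x 12 mm, lying on the left of the table. Leave them.
Things that resemble listed ones, but are neither listed nor needed, are in the scene too. What is shaped like the sextant but purple is not meant.

How it is judged:
By the outcome, as a careful person would: the job done as asked, in the order asked, and still so for the second after the job is handed in, with the robot touching nothing.
It also fails if it takes over 58 s, if anything falls off the work surface, if the arm or the gripper's body presses on something with over 40 N, if the wrist force passes 120 N, or if a joint passes its speed limit or range.

ROBOT

A 7-joint arm with a two-finger parallel gripper is mounted at the origin on the work surface. World frame = base frame: x ahead of the robot, y to its left, z up, the work surface at z = 0. Lengths are in m, angles in rad, forces in N, time in s.
With the tool pointing down it reaches from about 0.425 to 0.825 m from the base axis. Payload 3.6 kg.
Tool frame: the origin (TCP) lies at the very end of the fingers, on their centre line; the grasp point (between the pads) lies 19 mm behind it; z points along the fingers, y is the line along which they close (so a half turn about z gives the same grasp; the last joint's range is limited). The gripper opens to 85 mm and grips with 20 to 120 N. Pads are 22 mm wide; open, the fingers measure 114 mm over their backs; the gripper's body (76 mm by 85 mm) begins 54 mm behind the grasp point. The pads swing forward as they close: fully open they stand 13 mm farther back than shut.
Start: joints at [1.248, 0.615, -0.013, 1.423, 0.008, 1.103, -0.04], TCP at [0.189, -0.622, 0.201] pointing down, gripper open.
Joint ranges: [-3.12, 3.12], [-0.3, 2.06], [-1.34, 1.32], [0.26, 2.42], [-1.36, 4.5], [0.01, 1.98], [-2.84, 2.84]. Speed limits (rad/s): [2.79, 2.79, 3.14, 3.14, 3.14, 3.14, 3.14].

INTERFACE

Orientations are given as a unit quaternion [w, x, y, z].
In Python, from rig import r, snapshot gives the robot as it stands. The module is installed in compiled form; this text tells all that it offers.
- The arm moves only by the shell command python3 -m handwheel 'ROWS'. ROWS is JSON, a list of rows, each a list of 5 numbers: the shift along the tool's x, y, z in cm, then the turn about the tool's z in rad, then the finger opening in cm, from 0 to 8.54. In form: [[x, y, z, turn, gripper], ...]. A call has exactly 10 rows; each row shifts and turns the commanded pose from where the row before left it, along the tool's axes as they then stand; what a row does not reach is not made up. A row lasts 1/12 s, in which the tool goes at most 41.7 mm and 7.16 degrees, less where a joint would pass 70% of its speed; a pose out of reach is approached as far as the arm can. A call with a gripper value outside its range is refused whole. The fingers move at their own pace and stop on an object; the grip force is fixed at half the most. Time passes only in rows, so rows that do not move let the fingers close, or fill a call up. It gives the time, the measured TCP pose, the force, the opening and the grip force at its end, in the units of the state.
- r.sense(): the state, without advancing time (a new reading comes with each control period).
- snapshot(name): name is "side" or "top"; returns a dict with "color" (480x640x3 uint8, red, green, blue), "range_z" (480x640 float32, m along the optical axis (not along the pixel's ray), 0 where there is no reading), "camera_matrix" (3x3 intrinsics, pixels), "rvec" (rotation vector, rad) and "tvec" (3), from world to camera coordinates, as OpenCV has them. Camera axes: x right, y down, z forward; pixel columns grow to the right and rows downward; lengths in m; the calibration is good to about 2 mm. A picture is of the moment at which its call begins.
- r.hand_in(): hands the job in; it is judged then, once.
The state is a dict: "clock": time; "joint_positions": joint angles; "joint_vel": joint speeds; "joint_efforts": joint torques, N m; "tcp_pos": TCP position; "tool_rot": TCP orientation; "contact_force": force on the tool from outside, world axes, zero at the start; "moment": the same for the moment, N m; "grip_width": opening from 0.0 (shut) to 1.0 (fully open); "gripper_force": force on a finger pad.
Only numpy, scipy, OpenCV 4.12 (cv2) and the standard library are available. Lean on these libraries where they do the work, as an engineer would, in place of code of your own. Each camera call takes 0.05 s, during which the arm holds its last target. There are 200 camera calls.

## Working session

There is one attempt and no reset: what is moved stays moved. The work goes in short steps, Python scripts to look and compute and a shell command to move; the robot and the scene stay as the last step left them, time stands still between calls to the robot, and variables do not carry over. Pictures are saved under pics/ and viewed, at most 10 in all, crops included, and the job is handed in when it is done.

```bash
mkdir -p pics; cat > h.py <<'E'
import numpy as np,cv2
from rig import r,snapshot
def snap(n):
    s=snapshot(n);R=cv2.Rodrigues(np.array(s["rvec"],float))[0];t=np.array(s["tvec"],float).ravel()
    s["R"],s["t"],s["K"]=R,t,np.array(s["camera_matrix"],float);return s
def cloud(s):
    z=s["range_z"];v,u=np.mgrid[:480,:640];K=s["K"]
    c=np.stack([(u-K[0,2])/K[0,0]*z,(v-K[1,2])/K[1,1]*z,z],-1)
    p=(c-s["t"])@s["R"];p[z==0]=np.nan;return p
def ray(s,u,v,h):
    d=s["R"].T@np.linalg.inv(s["K"])@[u,v,1];c=-s["R"].T@s["t"];return c+d*(h-c[2])/d[2]
def save(s,n): cv2.imwrite("pics/"+n,s["color"][:,:,::-1])
E
python3 - <<'E'
from h import *
for n in("side","top"):
    s=snap(n);save(s,n+"0.png");print(n,-s["R"].T@s["t"],s["R"][2])
    np.savez("/tmp/"+n,**s)
print(r.sense())
E
```

```text
side [0.26921523 0.88713737 1.10405238] [ 0.19258849 -0.65379204 -0.73175518]
top [0.25374037 0.01044657 1.5227855 ] [ 0.21278466  0.00543928 -0.97708398]
{'clock': 0.1, 'joint_positions': array([ 1.24850785,  0.61582863, -0.01261963,  1.42475448,  0.00812739,
        1.10341552, -0.04041241]), 'joint_vel': array([-5.50623448e-04, -1.67828977e-03,  2.57438410e-04, -4.40399335e-03,
       -6.92945231e-05,  1.43349957e-03,  2.24540590e-03]), 'joint_efforts': array([ 9.66494226e-04, -4.70382893e+01,  2.60042064e-01, -1.71570200e+01,
        1.00765398e-02,  5.87075003e-03,  2.99609638e-06]), 'tcp_pos': array([ 0.1892507 , -0.62103504,  0.19994486]), 'tool_rot': array([-1.16061282e-03,  9.89077862e-01,  1.47389266e-01, -1.99667657e-04]), 'contact_force': array([-0.55399162,  0.49355808,  0.41027108]), 'moment': array([ 0.04572062, -0.0085981 ,  0.01923852]), 'gripper_force': 0.0, 'grip_width': 0.9993010193177917}
```

View pics/top0.png

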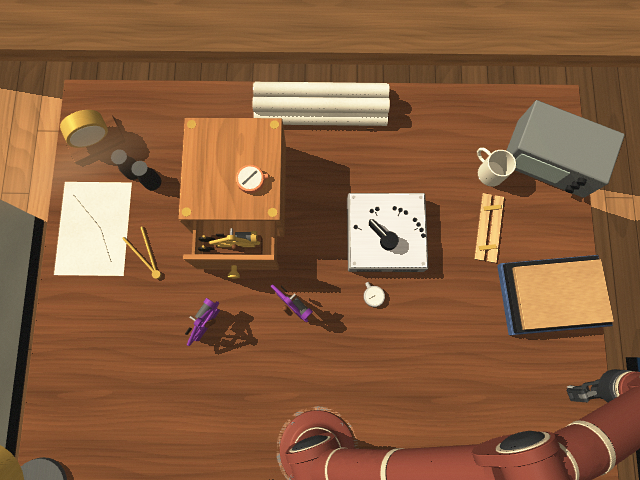

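View pics/side0.png

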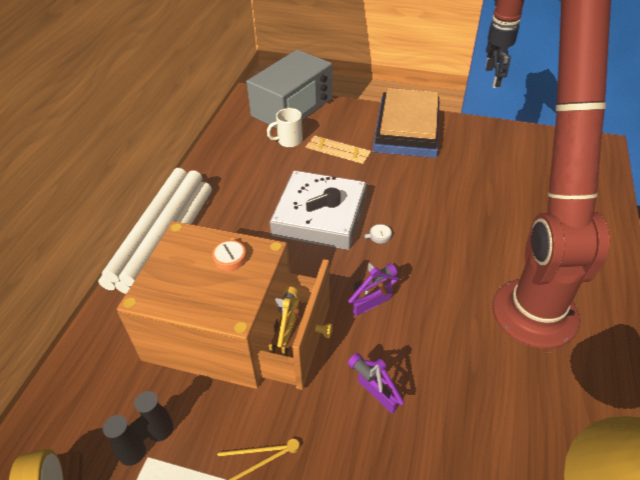

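The top view shows the drawer front at about (229,258) with its knob at (233,271), the hub at (389,241), the tip at about (371,221), and the three-dot mark at about (400,211). Purple decoys stand in front of the drawer at (204,322) and (292,302). The side view agrees: knob (324,331), hub (333,197), stopwatch (378,234).

```bash
python3 - <<'E'
from h import *
np.set_printoptions(precision=4,suppress=True)
T=dict(np.load("/tmp/top.npz"));S=dict(np.load("/tmp/side.npz"))
P=cloud(T);Q=cloud(S)
both=np.concatenate([P.reshape(-1,3),Q.reshape(-1,3)])
def box(x0,x1,y0,y1,z0,z1,A=both):
    return A[(A[:,0]>x0)&(A[:,0]<x1)&(A[:,1]>y0)&(A[:,1]<y1)&(A[:,2]>z0)&(A[:,2]<z1)]
for n,(u,v) in dict(knob=(233,271),rimL=(184,258),rimR=(273,258),front=(229,258),purpA=(204,312),purpB=(292,302),watch=(374,296),boxtop=(360,255)).items(): print(n,P[v,u])
for n,(u,v) in dict(knob=(326,331),rimfar=(326,264),rimnear=(302,381),hub=(333,197)).items(): print("side",n,Q[v,u])
# cabinet top front edge via min-area rect
hsv=cv2.cvtColor(T["color"],cv2.COLOR_RGB2HSV)
m=((abs(P[...,2]-.2)<.008)&(np.arange(640)<300)).astype(np.uint8)
c=max(cv2.findContours(m,0,2)[0],key=cv2.contourArea)
rect=cv2.boxPoints(cv2.minAreaRect(c)); cab=np.array([ray(T,u,v,.2) for u,v in rect]);print("cab",cab)
# drawer rim
m=((abs(P[...,2]-.183)<.008)&(np.arange(640)<300)&(np.arange(480)[:,None]>235)).astype(np.uint8)
c=max(cv2.findContours(m,0,2)[0],key=cv2.contourArea);b=cv2.boxPoints(cv2.minAreaRect(c));print("rim",np.array([ray(T,u,v,.183) for u,v in b]))
# control box
w=np.zeros((480,640),np.uint8);w[185:275,340:435]=1
m=((abs(P[...,2]-.06)<.01)&(hsv[...,1]<50)&(hsv[...,2]>150)).astype(np.uint8)*w
c=max(cv2.findContours(m,0,2)[0],key=cv2.contourArea);b=cv2.boxPoints(cv2.minAreaRect(c));bx=np.array([ray(T,u,v,.06) for u,v in b]);print("box",bx,bx.mean(0))
# selector by height
for n,A in(("top",P),("side",Q)):
    a=A.reshape(-1,3);c0=bx.mean(0);a=a[(abs(a[:,0]-c0[0])<.1)&(abs(a[:,1]-c0[1])<.1)&(a[:,2]>.082)&(a[:,2]<.12)]
    print("sel",n,len(a),a.min(0),a.max(0),np.median(a[:,2]))
    if len(a):
        rr=cv2.minAreaRect((a[:,:2]*1000).astype(np.float32));print(rr,cv2.boxPoints(rr))
# dots
m=((hsv[...,2]<70)&(w>0)).astype(np.uint8);n,l,st,ce=cv2.connectedComponentsWithStats(m)
for i in range(1,n):print("dark",st[i],ce[i],ray(T,*ce[i],.06))
# purple
for n,A,s in(("top",P,T),("side",Q,S)):
    h=cv2.cvtColor(s["color"],cv2.COLOR_RGB2HSV);m=((h[...,0]>130)&(h[...,0]<160)&(h[...,1]>120)).astype(np.uint8)
    k,l,st,_=cv2.connectedComponentsWithStats(m)
    for i in range(1,k):
        if st[i,4]>60:a=A[l==i];print("purple",n,np.nanmin(a,0),np.nanmax(a,0))
# yellow sextant in drawer: max height
h=cv2.cvtColor(S["color"],cv2.COLOR_RGB2HSV);q=Q[285:352,275:300];print("sext z",np.nanpercentile(q[...,2],[50,90,99]))
big=cv2.resize(T["color"][185:345,170:440],None,fx=2.9,fy=2.9,interpolation=cv2.INTER_CUBIC);cv2.imwrite("pics/crop.png",big[:,:,::-1])
E
```

```text
knob [0.4617 0.2307 0.0966]
rimL [0.4821 0.3447 0.1768]
rimR [0.4842 0.1175 0.179 ]
front [0.4831 0.2297 0.178 ]
purpA [0.351  0.3008 0.1059]
purpB [0.3773 0.069  0.1322]
watch [ 0.4066 -0.1558  0.0194]
boxtop [ 0.5157 -0.114   0.0597]
side knob [0.4523 0.2432 0.0996]
side rimfar [0.4819 0.1308 0.1849]
side rimnear [0.4772 0.3458 0.052 ]
side hub [ 0.5456 -0.1738  0.0969]
cab [[0.8548 0.3758 0.2   ]
 [0.8575 0.1048 0.2   ]
 [0.5788 0.0981 0.2   ]
 [0.576  0.3578 0.2   ]]
rim [[0.4759 0.3454 0.183 ]
 [0.4913 0.3464 0.183 ]
 [0.4938 0.115  0.183 ]
 [0.4784 0.1145 0.183 ]]
box [[ 0.6942 -0.0812  0.06  ]
 [ 0.6965 -0.3029  0.06  ]
 [ 0.4812 -0.2956  0.06  ]
 [ 0.4789 -0.0806  0.06  ]] [ 0.5877 -0.1901  0.06  ]
sel top 380 [ 0.5289 -0.2152  0.0823] [ 0.6119 -0.1376  0.1043] 0.09432945606122624
((567.9705200195312, -169.83969116210938), (98.57510375976562, 47.61030578613281), 55.32648849487305) [[ 520.3533 -196.8314]
 [ 559.5084 -223.9169]
 [ 615.5877 -142.848 ]
 [ 576.4327 -115.7625]]
sel side 372 [ 0.5291 -0.2156  0.0821] [ 0.6107 -0.1332  0.1016] 0.09471864270178426
((566.4905395507812,
[... 3063 characters left out ...]
  5] [352.  271.8] [ 0.4684 -0.0916  0.06  ]
dark [388 270   1   1   1] [388. 270.] [ 0.4745 -0.1908  0.06  ]
dark [425 271   1   1   1] [425. 271.] [ 0.4728 -0.2926  0.06  ]
dark [421 273   1   1   1] [421. 273.] [ 0.4671 -0.2814  0.06  ]
dark [423 273   2   1   2] [423.5 273. ] [ 0.4672 -0.2882  0.06  ]
dark [356 274   2   1   2] [356.5 274. ] [ 0.4624 -0.104   0.06  ]
purple top [0.3325 0.0172 0.0331] [0.4292 0.1301 0.145 ]
purple top [0.266  0.2706 0.0007] [0.3884 0.3489 0.1437]
purple side [ 0.3321 -0.0618 -0.003 ] [0.4417 0.1327 0.1436]
purple side [ 0.3653  0.2239 -0.0031] [0.4013 0.3089 0.1072]
purple side [ 0.2646  0.2303 -0.0045] [0.372  0.3515 0.1437]
sext z [0.0885 0.1613 0.1851]
```

View pics/crop.png

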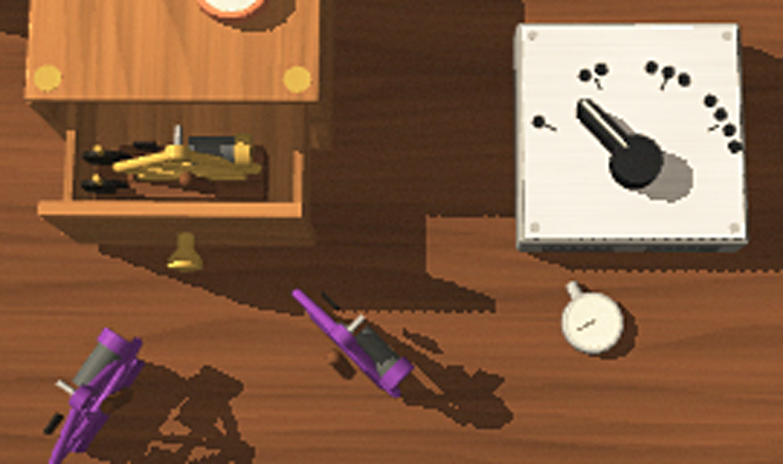

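The crop confirms the pointer sits just past the one-dot mark at (538,121), with the tip at about (583,103), and the three-dot mark's middle at (668,72). Measured points fit the text: rim z 0.178, knob 0.097, box top 0.060 and pointer top 0.094. The drawer face is at x≈0.477, y≈0.23, yaw≈0.011. I'll move now.

```bash
python3 -m handwheel '[[0,0,-1.5,0.095,0],[0,0,-1.5,0.095,0],[0,0,-1.5,0.094,0],[2.6,-2.7,0,0,0],[2.6,-2.7,0,0,0],[2.6,-2.7,0,0,0],[2.6,-2.7,0,0,0],[2.6,-2.7,0,0,0],[2.6,-2.7,0,0,0],[2.6,-2.7,0,0,0]]'
python3 - <<'E'
from h import *
from scipy.optimize import least_squares
D=np.array([[.5965,-.1016],[.649,-.1623],[.6433,-.147],[.652,-.2111],[.6472,-.2279],[.6398,-.2428],[.6186,-.2679],[.6057,-.2774],[.5899,-.2853],[.5736,-.2908]])
f=least_squares(lambda c:np.hypot(*(D-c).T)-.1,[.55,-.19]);c=f.x
T=dict(np.load("/tmp/top.npz"));tip=ray(T,371,221,.095)
print("hub",c,f.fun, "angles",np.arctan2(*(D-c).T[::-1]),"tip",tip,np.linalg.norm(tip[:2]-c),np.arctan2(*(tip[:2]-c)[::-1]))
E
```

```text
clock: 0.93
tcp_pos: [0.37, -0.4288, 0.2457]
tool_rot: [-0.0, 1.0, 0.006, -0.0]
contact_force: [0.6, 0.2, -0.4]
grip_width: -0.001
gripper_force: 0.0
hub [ 0.55374253 -0.19213914] [ 1.27602920e-04 -1.78361301e-04  2.89989899e-04  7.01971939e-05
  6.56663753e-05 -1.38041774e-04 -2.69366593e-04 -1.55155847e-04
 -6.84809682e-05  6.39378418e-04] angles [ 1.12959088  0.30356548  0.46686185 -0.19062804 -0.36545462 -0.53205914
 -0.86278224 -1.02349799 -1.20057426 -1.37217994] tip [ 0.60435103 -0.14189549  0.095     ] 0.07131370704172708 0.7817804989738746
```

```bash
python3 -m handwheel '[[0.6,-3.9,0,0,0],[0.6,-3.9,0,0,0],[0.6,-3.9,0,0,0],[0.6,-3.9,0,0,0],[0.6,-3.9,0,0,0],[0.6,-3.9,0,0,0],[0.6,-3.9,0,0,0],[0.6,-3.9,0,0,0],[0.6,-3.9,0,0,0],[0.6,-3.9,0,0,0]]'
python3 -m handwheel '[[0,-3.9,0,0,0],[0,-3.9,0,0,0],[0,-3.9,0,0,0],[0,-3.9,0,0,0],[0,-3.9,0,0,0],[0,-3.9,0,0,0],[0,-3,0,0,0],[0,0,0,0,0],[0,0,0,0,0],[0,0,0,0,0]]'
```

```text
clock: 1.77
tcp_pos: [0.4241, -0.0381, 0.246]
tool_rot: [0.0, 1.0, 0.006, -0.0]
contact_force: [1.4, -0.4, -0.5]
grip_width: 0.003
gripper_force: 0.0
clock: 2.6
tcp_pos: [0.4213, 0.2229, 0.2456]
tool_rot: [0.001, 1.0, 0.006, -0.0]
contact_force: [-0.4, -0.7, 0.3]
grip_width: -0.002
gripper_force: 0.0
```

```bash
python3 -m handwheel '[[0,-0.7,2.4,0,0],[0,0,2.4,0,0],[0,0,2.4,0,0],[0,0,2.4,0,0],[0,0,0,0,0],[1,0,0,0,0],[1,0,0,0,0],[1,0,0,0,0],[0.5,0,0,0,0],[0,0,0,0,0]]'
python3 -m handwheel '[[0.5,0,0,0,0],[0.5,0,0,0,0],[0.5,0,0,0,0],[0.5,0,0,0,0],[0.5,0,0,0,0],[0.5,0,0,0,0],[0.5,0,0,0,0],[0.5,0,0,0,0],[0.5,0,0,0,0],[0,0,0,0,0]]'
python3 - <<'E'
from h import *
s=snap("side");save(s,"s1.png")
E
```

```text
clock: 3.43
tcp_pos: [0.4592, 0.2314, 0.1511]
tool_rot: [-0.001, 1.0, 0.005, 0.002]
contact_force: [0.7, 0.3, 0.5]
grip_width: 0.001
gripper_force: 0.0
clock: 4.27
tcp_pos: [0.5037, 0.232, 0.1501]
tool_rot: [-0.0, 1.0, 0.005, 0.002]
contact_force: [0.6, 0.1, 0.7]
grip_width: -0.001
gripper_force: 0.0
```

View pics/s1.png

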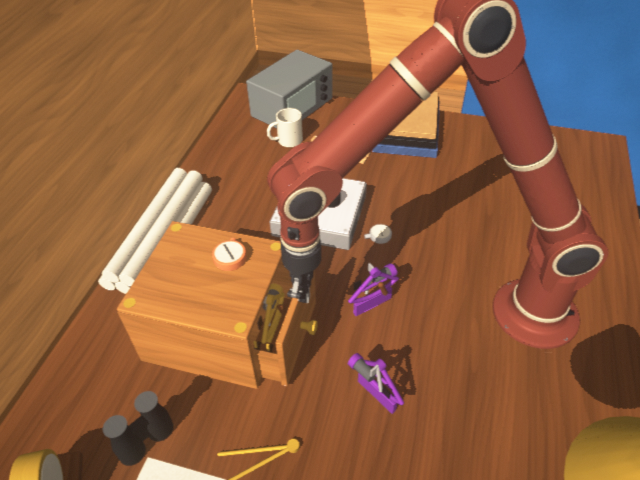

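The side view shows the drawer about a third closed. The fingers are on the face above the knob at (300,290), and the sextant at (270,320) is clear of the gripper body. I'll carry on.

```bash
python3 -m handwheel '[[0.4,0,0,0,0],[0.5,0,0,0,0],[0.5,0,0,0,0],[0.5,0,0,0,0],[0.5,0,0,0,0],[0.5,0,0,0,0],[0.5,0,0,0,0],[0.5,0,0,0,0],[0.5,0,0,0,0],[0.5,0,0,0,0]]'
python3 -m handwheel '[[0.3,0,0,0,0],[0.3,0,0,0,0],[0.2,0,0,0,0],[0.2,0,0,0,0],[0.2,0,0,0,0],[0.1,0,0,0,0],[0.1,0,0,0,0],[0.1,0,0,0,0],[0,0,0,0,0],[0,0,0,0,0]]'
python3 - <<'E'
from h import *
np.set_printoptions(precision=4,suppress=True)
s=snap("side");Q=cloud(s)
cv2.imwrite("pics/s2.png",cv2.resize(s["color"][200:420,90:390],None,fx=2.5,fy=2.5)[:,:,::-1])
k=Q[290:345,295:330].reshape(-1,3);k=k[(k[:,2]>.08)&(k[:,2]<.1)];print(np.nanmin(k,0),np.nanmax(k,0))
E
```

```text
clock: 5.15
tcp_pos: [0.5509, 0.2323, 0.1499]
tool_rot: [0.0, 1.0, 0.006, -0.0]
contact_force: [-4.4, 0.5, 2.2]
grip_width: -0.003
gripper_force: 1.7
clock: 5.98
tcp_pos: [0.5658, 0.2326, 0.1502]
tool_rot: [-0.0, 1.0, 0.006, 0.0]
contact_force: [-1.5, -1.8, 1.7]
grip_width: -0.002
gripper_force: 0.9Traceback (most recent call last):
  File "<stdin>", line 5, in <module>
    res = np.fmin.reduce(a, axis=axis, out=out, **kwargs)
ValueError: zero-size array to reduction operation fmin which has no identity
```

View pics/s2.png

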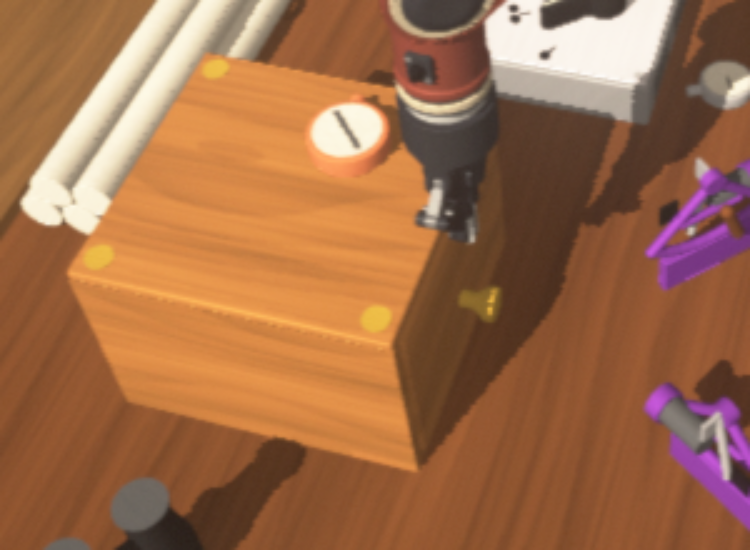

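The crop shows the drawer about flush, with the knob at (480,303) close to the front. The force is only 1.5 N, so the hard stop isn't confirmed yet. I'll press gently until it shows.

```bash
python3 -m handwheel '[[0.1,0,0,0,0],[0.1,0,0,0,0],[0.1,0,0,0,0],[0.1,0,0,0,0],[0,0,0,0,0],[0,0,0,0,0],[0,0,0,0,0],[0,0,0,0,0],[0,0,0,0,0],[0,0,0,0,0]]'
```

```text
clock: 6.87
tcp_pos: [0.5692, 0.2327, 0.1501]
tool_rot: [0.0, 1.0, 0.006, -0.0]
contact_force: [-4.5, -2.9, 3.4]
grip_width: -0.003
gripper_force: 2.5
```

```bash
python3 -m handwheel '[[0.1,0,0,0,0],[0.1,0,0,0,0],[0.1,0,0,0,0],[0,0,0,0,0],[0,0,0,0,0],[0,0,0,0,0],[0,0,0,0,0],[0,0,0,0,0],[0,0,0,0,0],[0,0,0,0,0]]'
```

```text
clock: 7.7
tcp_pos: [0.569, 0.2326, 0.1501]
tool_rot: [0.001, 1.0, 0.006, -0.003]
contact_force: [-9.9, -3.0, 8.1]
grip_width: -0.002
gripper_force: 5.6
```

TCP x stays at 0.569 while the force rises to 10 N, so this is the hard stop. I'll back off and go to the selector.

```bash
python3 -m handwheel '[[-0.5,0,0,0,0],[-1,0,0,0,0],[-2,0,0,0,0],[-2,0,0,0,0],[-2,0,-1,0,0],[-2,0,-2,0,0],[0,0,-3,0,0],[0,2,-3,0,0],[0,3.9,0,0,0],[0,3.9,0,0,0]]'
python3 -m handwheel '[[0,3.9,0,0,0],[0,3.9,0,0,0],[0,3.9,0,0,0],[0,0,0,0,0],[0,0,0,0,0],[0,0,0,0,0],[0,0,0,0,0],[0,0,0,0,0],[0,0,0,0,0],[0,0,0,0,0]]'
python3 - <<'E'
from h import *
np.set_printoptions(precision=4,suppress=True)
T=snap("top");S=snap("side");P=cloud(T);Q=cloud(S)
h=cv2.cvtColor(T["color"],cv2.COLOR_RGB2HSV)
for A in (P,Q):
    a=A.reshape(-1,3);a=a[(a[:,1]>.15)&(a[:,1]<.32)&(a[:,2]>.12)&(a[:,2]<.175)&(a[:,0]>.5)&(a[:,0]<.7)];print("face",len(a),np.median(a,0) if len(a) else 0)
    b=A.reshape(-1,3);b=b[(b[:,1]>.2)&(b[:,1]<.27)&(b[:,2]>.07)&(b[:,2]<.105)&(b[:,0]>.5)&(b[:,0]<.6)];print("knob",len(b),b.min(0) if len(b) else 0)
c=np.array([.5537,-.1921])
for n,A in(("t",P),("s",Q)):
    a=A.reshape(-1,3);m=(np.hypot(*(a[:,:2]-c).T)<.085)&(a[:,2]>.085)&(a[:,2]<.1);a=a[m];d=a[:,:2]-c;rr=np.hypot(*d.T);o=d[rr>.035];print(n,len(o),rr.max(),"pointer ang",np.arctan2(*np.mean(o/np.hypot(*o.T)[:,None],0)[::-1]))
cv2.imwrite("pics/t3.png",cv2.resize(T["color"][110:340,170:440],None,fx=2.6,fy=2.6)[:,:,::-1])
E
```

```text
clock: 8.53
tcp_pos: [0.4819, 0.1358, 0.2428]
tool_rot: [-0.002, 1.0, 0.008, 0.005]
contact_force: [0.1, -1.5, -1.2]
grip_width: -0.003
gripper_force: 0.0
clock: 9.37
tcp_pos: [0.4801, 0.0178, 0.24]
tool_rot: [-0.0, 1.0, 0.007, 0.0]
contact_force: [-0.5, 0.3, 0.1]
grip_width: 0.001
gripper_force: 0.0
face 312 [0.5787 0.2349 0.1485]
knob 168 [0.5427 0.2008 0.0708]
face 534 [0.5773 0.2409 0.1491]
knob 267 [0.5419 0.2017 0.0702]
t 97 0.07742544283741863 pointer ang 0.7880302543201309
s 107 0.07946930054550695 pointer ang 0.8484191639796601
```

View pics/t3.png

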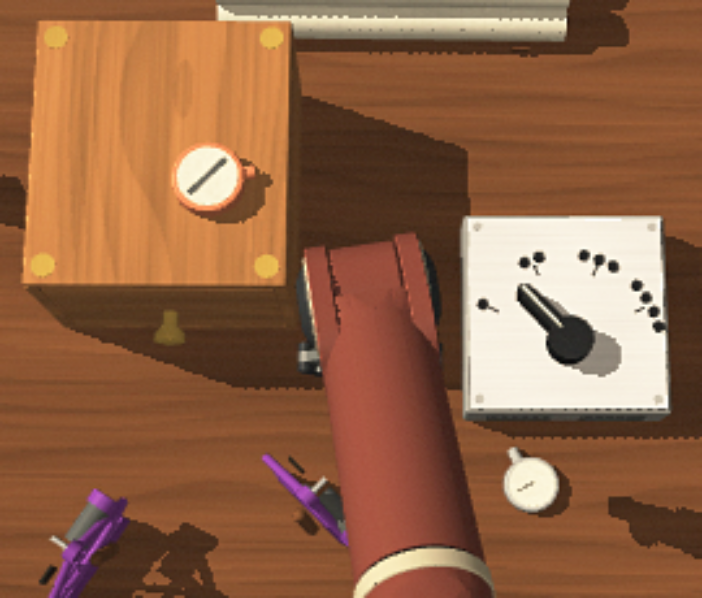

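The drawer is flush: face and knob both moved 100–101 mm, and the compass at (208,177) is undisturbed. The pointer still points between one and two dots, with its tip at about (525,290). Next I go above the start of the push arc.

```bash
python3 -m handwheel '[[1.9,3.2,0,0,0],[1.9,3.2,0,0,0],[1.9,3.2,0,0,0],[1.9,3.2,0,0,0],[0,0,3,0,0],[0,0,3,0,0],[0,0,3,0,0],[0,0,2,0,0],[0,0,0,0,0],[0,0,0,0,0]]'
```

```text
clock: 10.3
tcp_pos: [0.5571, -0.1101, 0.1294]
tool_rot: [-0.0, 1.0, 0.006, -0.001]
contact_force: [0.3, -0.2, 0.4]
grip_width: 0.003
gripper_force: 0.0
```

```bash
python3 -m handwheel '[[0,0,2,0,0],[0,0,2,0,0],[0,0,1.2,0,0],[0,0,0.4,0,0],[0,0,0,0,0],[0.6,0.7,0,0,0],[0.6,0.7,0,0,0],[0.6,0.6,0,0,0],[0,0,0,0,0],[0,0,0,0,0]]'
python3 -m handwheel '[[0.4,0.2,0,0,0],[0.5,0.2,0,0,0],[0.4,0.2,0,0,0],[0.5,0.4,0,0,0],[0.5,0.4,0,0,0],[0.5,0.5,0,0,0],[0.4,0.5,0,0,0],[0,0,0,0,0],[0,0,0,0,0],[0,0,0,0,0]]'
```

```text
clock: 11.13
tcp_pos: [0.5765, -0.1312, 0.0745]
tool_rot: [0.0, 1.0, 0.005, 0.001]
contact_force: [-0.4, 1.2, -1.0]
grip_width: -0.001
gripper_force: 0.0
clock: 11.97
tcp_pos: [0.6077, -0.1536, 0.0739]
tool_rot: [-0.0, 1.0, 0.006, -0.0]
contact_force: [-0.4, 0.8, -0.4]
grip_width: 0.004
gripper_force: 0.0
```

```bash
python3 -m handwheel '[[0.3,0.5,0,0,0],[0.3,0.6,0,0,0],[0.2,0.5,0,0,0],[0.1,0.4,0,0,0],[0.1,0.3,0,0,0],[0.1,0.3,0,0,0],[0,0.2,0,0,0],[0,0,0,0,0],[0,0,0,0,0],[0,0,0,0,0]]'
cat >> h.py <<'E'
def pointer():
    c=np.array([.5537,-.1921])
    for n in("top","side"):
        a=cloud(snap(n)).reshape(-1,3);a=a[(np.hypot(*(a[:,:2]-c).T)<.085)&(a[:,2]>.085)&(a[:,2]<.1)];d=a[:,:2]-c;o=d[np.hypot(*d.T)>.035]
        if len(o): print(n,len(o),"selector",1.132-np.arctan2(*np.mean(o/np.hypot(*o.T)[:,None],0)[::-1]))
E
python3 -c "
from h import *
pointer()"
```

```text
clock: 12.8
tcp_pos: [0.6193, -0.1812, 0.074]
tool_rot: [-0.0, 1.0, 0.006, -0.0]
contact_force: [-0.0, 0.2, -0.6]
grip_width: 0.004
gripper_force: 0.0
top 95 selector 0.3560728268535227
side 109 selector 0.28766905553621047
```

```bash
python3 - <<'E'
from h import *
a=snap("top")["color"][190:280,335:435];b=snap("side")["color"][150:260,260:380]
f=lambda i:cv2.resize(i,(400,400),interpolation=cv2.INTER_CUBIC)
cv2.imwrite("pics/d4.png",np.hstack([f(a),f(b)])[:,:,::-1])
E
```

```text
(no output)
```

View pics/d4.png

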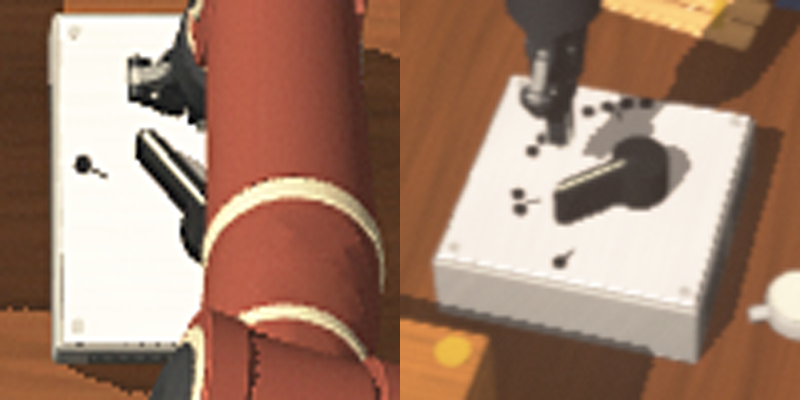

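```bash
python3 - <<'E'
from h import *
np.set_printoptions(precision=4,suppress=True)
S=snap("side");Q=cloud(S);T=snap("top");P=cloud(T)
print("ray",ray(S,308,189,.074))
for A in(Q,P):
  a=A.reshape(-1,3)
  for z in np.arange(.066,.2,.012):
    b=a[(a[:,0]>.52)&(a[:,0]<.72)&(a[:,1]>-.26)&(a[:,1]<-.08)&(abs(a[:,2]-z)<.006)]
    b=b[np.hypot(b[:,0]-.5537,b[:,1]+.1921)>.0] if z>.1 else b[np.hypot(b[:,0]-.619,b[:,1]+.181)<.04]
    if len(b):print(round(z,3),len(b),b.min(0)[:2],b.max(0)[:2])
print(r.sense()["tcp_pos"],r.sense()["tool_rot"])
E
```

```text
ray [ 0.6274 -0.2123  0.074 ]
0.066 180 [ 0.5919 -0.2195] [ 0.6576 -0.142 ]
0.09 24 [ 0.5807 -0.18  ] [ 0.6087 -0.1463]
0.102 121 [ 0.5283 -0.2098] [ 0.6208 -0.136 ]
0.114 20 [ 0.6056 -0.1808] [ 0.6257 -0.1678]
0.126 30 [ 0.6044 -0.1845] [ 0.6248 -0.1634]
0.138 18 [ 0.6051 -0.1883] [ 0.6238 -0.1655]
0.15 26 [ 0.6034 -0.2097] [ 0.6253 -0.1485]
0.162 20 [ 0.6037 -0.1882] [ 0.6278 -0.1388]
0.174 53 [ 0.5987 -0.2263] [ 0.6263 -0.1299]
0.186 53 [ 0.5985 -0.1985] [ 0.6342 -0.1189]
0.198 98 [ 0.5969 -0.199 ] [ 0.6342 -0.1165]
0.066 72 [ 0.5867 -0.1877] [ 0.6332 -0.1427]
0.09 29 [ 0.5803 -0.1748] [ 0.6106 -0.1421]
0.102 57 [ 0.5347 -0.1794] [ 0.6091 -0.1413]
0.114 6 [ 0.6061 -0.1808] [ 0.6105 -0.1695]
0.126 5 [ 0.6053 -0.1793] [ 0.6138 -0.1681]
0.138 1 [ 0.6052 -0.1774] [ 0.6052 -0.1774]
0.15 11 [ 0.6037 -0.1762] [ 0.6117 -0.1463]
0.162 23 [ 0.6039 -0.1667] [ 0.6192 -0.1423]
0.174 15 [ 0.6003 -0.1697] [ 0.6147 -0.1309]
0.186 26 [ 0.6041 -0.1558] [ 0.63   -0.1217]
0.198 54 [ 0.6037 -0.1396] [ 0.6305 -0.1211]
[ 0.6193 -0.1814  0.0741] [-0.0001  1.      0.0061  0.    ]
```

The picture shows the pointer unmoved and the fingertip above the box. By two-view geometry the visible tip is at z≈0.107, about 33 mm above the reported TCP, so it passed over the 95 mm pointer top. I'll go back to the start and measure the fingertip height directly.

```bash
python3 -m handwheel '[[0,0,-3,0,0],[-2,-2.4,0,0,0],[-2,-2.4,0,0,0],[-2.2,-2.3,0,0,0],[0,0,3,0,0],[0,0,0,0,0],[0,0,0,0,0],[0,0,0,0,0],[0,0,0,0,0],[0,0,0,0,0]]'
python3 - <<'E'
from h import *
np.set_printoptions(precision=4,suppress=True)
s=r.sense();print(s["tcp_pos"],s["grip_width"]);p=s["tcp_pos"]
S=snap("side");T=snap("top");o=[]
for c in(S,T):
  a=cloud(c).reshape(-1,3);b=a[(np.hypot(*(a[:,:2]-p[:2]).T)<.03)&(a[:,2]>.066)&(a[:,2]<.15)];print(len(b),np.sort(b[:,2])[:12])
  q=c["K"]@(c["R"]@p+c["t"]);uv=q[:2]/q[2];print("tcp px",uv)
  i=c["color"].copy();cv2.circle(i,tuple(int(x) for x in uv),1,(255,0,0),-1);u,v=map(int,uv);o.append(cv2.resize(i[v-45:v+45,u-45:u+45],(400,400)))
cv2.imwrite("pics/f5.png",np.hstack(o)[:,:,::-1])
pointer()
E
```

```text
clock: 13.93
tcp_pos: [0.5577, -0.1124, 0.0749]
tool_rot: [0.0, 1.0, 0.005, 0.001]
contact_force: [-0.6, 0.2, 0.3]
grip_width: -0.003
gripper_force: 0.0
[ 0.5577 -0.1124  0.0749] -0.003361952455000122
82 [0.067  0.0671 0.0692 0.1055 0.1066 0.1072 0.1079 0.1086 0.1087 0.1092
 0.1118 0.1119]
tcp px [322.6822 217.6854]
4 [0.066  0.0673 0.07   0.1192]
tcp px [359.7794 239.0405]
side 47 selector 0.3072867908323589
```

View pics/f5.png

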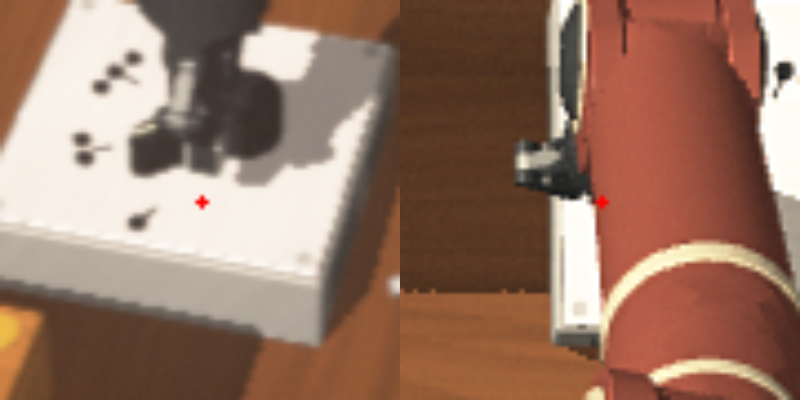

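The red mark (reported TCP) lies clearly below the visible fingertip at (205,168). Depth puts the tip at z≈0.105, i.e. 30 mm above the reading. I'll lower 2.6 cm to bring the tip to about 0.079 and recheck.

```bash
python3 -m handwheel '[[0,0,0.7,0,0],[0,0,0.7,0,0],[0,0,0.6,0,0],[0,0,0.4,0,0],[0,0,0.2,0,0],[0,0,0,0,0],[0,0,0,0,0],[0,0,0,0,0],[0,0,0,0,0],[0,0,0,0,0]]'
python3 - <<'E'
from h import *
np.set_printoptions(precision=4,suppress=True)
p=r.sense()["tcp_pos"]
a=cloud(snap("side")).reshape(-1,3);b=a[(np.hypot(*(a[:,:2]-p[:2]).T)<.025)&(a[:,2]>.063)&(a[:,2]<.15)];print(np.sort(b[:,2])[:25])
pointer()
E
```

```text
clock: 14.97
tcp_pos: [0.5567, -0.1114, 0.0483]
tool_rot: [0.0, 1.0, 0.006, 0.0]
contact_force: [-0.5, -0.8, -0.2]
grip_width: 0.003
gripper_force: 0.0
[0.063  0.0631 0.0631 0.0631 0.0632 0.0633 0.0633 0.0635 0.0636 0.0637
 0.0637 0.0637 0.0638 0.0638 0.064  0.0641 0.0641 0.0642 0.0643 0.0644
 0.0644 0.0644 0.0645 0.0647 0.0647]
side 68 selector 0.2595941279207322
```

The reading of 0.048 is below the box top with no force, which confirms the offset. Now the push.

```bash
python3 -m handwheel '[[0.6,0.6,0,0,0],[0.6,0.6,0,0,0],[0.6,0.6,0,0,0],[0.4,0.2,0,0,0],[0.5,0.2,0,0,0],[0.4,0.2,0,0,0],[0,0,0,0,0],[0,0,0,0,0],[0,0,0,0,0],[0,0,0,0,0]]'
python3 -c "
from h import *
pointer()"
python3 -m handwheel '[[0.5,0.4,0,0,0],[0.5,0.4,0,0,0],[0.5,0.5,0,0,0],[0.4,0.5,0,0,0],[0,0,0,0,0],[0,0,0,0,0],[0,0,0,0,0],[0,0,0,0,0],[0,0,0,0,0],[0,0,0,0,0]]'
python3 -c "
from h import *
pointer()"
```

```text
clock: 15.95
tcp_pos: [0.5875, -0.1347, 0.048]
tool_rot: [-0.0, 1.0, 0.006, -0.0]
contact_force: [0.8, 0.1, 0.9]
grip_width: -0.001
gripper_force: 0.0
top 4 selector -0.10286662030801064
side 40 selector 0.0345657751629016
clock: 16.88
tcp_pos: [0.6065, -0.1521, 0.0478]
tool_rot: [-0.0, 1.0, 0.006, -0.001]
contact_force: [-1.7, 2.0, -1.0]
grip_width: 0.003
gripper_force: 1.4
top 5 selector 0.28269279327377683
side 67 selector 0.4961490684644506
```

```bash
python3 -m handwheel '[[0.3,0.5,0,0,0],[0.3,0.6,0,0,0],[0.2,0.5,0,0,0],[0.1,0.4,0,0,0],[0.1,0.3,0,0,0],[0.1,0.3,0,0,0],[0.1,0.3,0,0,0],[0,0,0,0,0],[0,0,0,0,0],[0,0,0,0,0]]'
python3 - <<'E'
from h import *
s=snap("side")["color"][150:260,260:380];cv2.imwrite("pics/p6.png",cv2.resize(s,(480,440),interpolation=cv2.INTER_CUBIC)[:,:,::-1])
E
```

```text
clock: 17.82
tcp_pos: [0.6194, -0.1814, 0.0481]
tool_rot: [-0.0, 1.0, 0.006, 0.0]
contact_force: [0.0, 0.3, -0.1]
grip_width: -0.001
gripper_force: 0.0
```

View pics/p6.png

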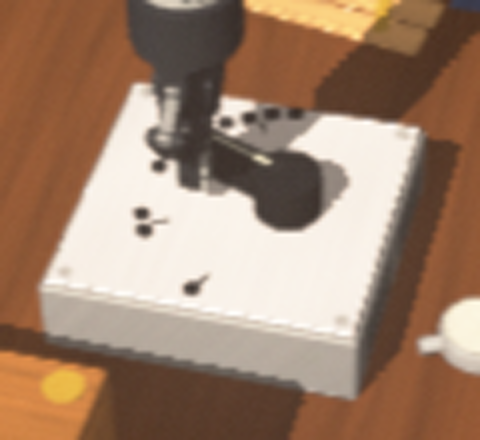

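The crop shows the pointer now running from the hub at (290,185) towards the three-dot mark, just ahead of the finger. There is no contact force, so it has snapped into a detent. I'll withdraw and check.

```bash
python3 -m handwheel '[[0,-1,0,0,0],[0,-1,0,0,0],[0,-1,-2,0,0],[0,0,-4,0,0],[0,0,-4,0,0],[0,0,-4,0,0],[0,-3,-4,0,0],[-2,-3,0,0,0],[-2,-3,0,0,0],[-2,-3,0,0,0]]'
python3 -m handwheel '[[-2,-2,0,0,0],[-2,-2,0,0,0],[0,-3,0,0,0],[0,-3,0,0,0],[0,0,0,0,0],[0,0,0,0,0],[0,0,0,0,0],[0,0,0,0,0],[0,0,0,0,0],[0,0,0,0,0]]'
python3 - <<'E'
from h import *
np.set_printoptions(precision=4,suppress=True)
pointer();T=snap("top");S=snap("side")
for A in(cloud(T),cloud(S)):
    b=A.reshape(-1,3);b=b[(b[:,1]>.2)&(b[:,1]<.27)&(b[:,2]>.07)&(b[:,2]<.105)&(b[:,0]>.5)&(b[:,0]<.6)];print("knob",len(b),b.min(0) if len(b) else 0)
save(T,"t7.png")
E
```

```text
clock: 18.7
tcp_pos: [0.5568, -0.0341, 0.2222]
tool_rot: [-0.001, 1.0, 0.007, 0.001]
contact_force: [0.1, 1.1, 1.1]
grip_width: -0.002
gripper_force: 0.0
clock: 19.53
tcp_pos: [0.5165, 0.0611, 0.2213]
tool_rot: [0.0, 1.0, 0.005, -0.0]
contact_force: [-0.0, 0.3, -0.2]
grip_width: -0.0
gripper_force: 0.0
top 90 selector 1.4861947573776568
knob 164 [0.5428 0.2002 0.0709]
knob 274 [0.5414 0.2002 0.0702]
```

View pics/t7.png

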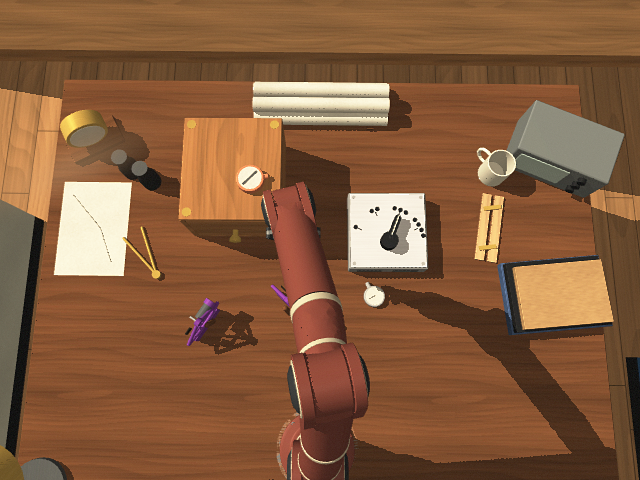

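The top view shows the pointer at the three-dot mark (selector ≈1.49), the drawer home, the bystander objects in place and the arm clear.

```bash
python3 -c "
from rig import r
print(r.hand_in())"
```

```text
the job is handed in; nothing more can be done
None
```

The drawer is pushed fully home against its stop, and the selector rests at the three-dot mark (measured 1.49 rad, nominal 1.5). The other items look undisturbed and the job is handed in, though I couldn't see the sextant once the drawer had closed (it looked in place about a third of the way in).

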